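Make up two gift sets at the mineral stall

TASK

Make up the two gift sets: the white quartz crystal and the orange stone go in the blue-lined tray, and the green stone, the little blue bottle and the brass pot go in the red-lined tray. Put one thing in each compartment (within a tray it does not matter which), standing upright and flat on the lining, and set them down rather than dropping them. Leave the badge, the amethyst and the dish of pebbles where they are.

Things in the scene. Friction and masses are not known exactly. Their poses are not given: they have to be found in the camera images.
- quartz_mid (a point): Milky white six-sided quartz crystal standing upright on a flat sawn base, pointed at the top, about 31 mm across and 55 mm high; parallel-sided up to 38 mm above its base. This point is on its axis, 27.5 mm above its base; z is up. Loose, stands on the table, about 90 g.
- greenstone_mid (a point): Dark green polished egg-shaped stone standing on a flat base, round, 38 mm in diameter, 44 mm high; widest from 10 to 30 mm above its base. This point is on its axis, 22 mm above its base; z is up. Loose, stands on the table, about 100 g.
- orangestone_mid (a point): Orange polished rounded block of stone, 46 mm along its own x, 34 mm along its own y, 38 mm high. This point is its centre, 19 mm above its base; z is up. Loose, stands on the table, about 130 g.
- bottle_mid (a point): Small round pale-blue bottle with a brown cork, standing upright, 34 mm in diameter up to 34 mm above its base, then a narrow neck, 55 mm high with the cork. This point is on its axis, 27.5 mm above its base; z is up. Loose, stands on the table, about 70 g.
- pot_mid (a point): Small round brass pot with a tiny round knob on top, 40 mm in diameter from 8 to 32 mm above its base, 44 mm high with the knob. This point is on its axis, 22 mm above its base; z is up. Loose, stands on the table, about 140 g.
- red_tray: Shallow, fixed, light-wood tray with a red lining: one row along its y axis of three open compartments, each 70 by 70 mm inside and centred at -74, 0 and +74 mm along its y. Overall 226 mm along y and 78 mm along x. Walls 4 mm thick, 10 mm high; the lined floor is 3 mm above the table. Origin: centre of its underside on the table; z up.
- blue_tray: Shallow, fixed, light-wood tray with a blue lining: one row along its y axis of two open compartments, each 70 by 70 mm inside and centred at -37 and +37 mm along its y. Overall 152 mm along y and 78 mm along x. Walls 4 mm thick, 10 mm high; the lined floor is 3 mm above the table. Origin: centre of its underside on the table; z up.
- badge: Bystander, loose: a yellow button badge with a black ring, 44 mm in diameter, 7 mm thick, lying on the table. Origin: centre of its underside. Not part of either kit; leave it where it is.
- amethyst: Bystander, loose: a chunk of grey rock with purple crystals, 44 by 36 mm, 29 mm high. Origin: centre of its underside. Not part of either kit; leave it where it is.
- dish: Bystander, loose: a little white dish of pebbles, 52 mm in diameter, 16 mm high. Origin: centre of its underside. Not part of either kit; leave it where it is.
Mind the look-alikes: they are no part of the job. Of the things that look like the part that bears orangestone_mid, the smallest one is meant.

How it is judged:
At the end, for the whole second after the job is handed in: Every blue-tray compartment holds the quartz or the orange stone, every red-tray compartment the green stone, bottle or pot, one each: within 22 mm of the compartment's middle along each tray axis, within 4 mm of standing on the lining, upright within 0.12 rad, let go and at rest (((x of greenstone_mid in the frame of red_tray between -0.022 and 0.022 m and y of greenstone_mid in the frame of red_tray between -0.096 and -0.052 m and z of greenstone_mid in the frame of red_tray between 0.021 and 0.029 m and angle between greenstone_mid's own z axis and vertical below 0.12 rad) or (x of bottle_mid in the frame of red_tray between -0.022 and 0.022 m and y of bottle_mid in the frame of red_tray between -0.096 and -0.052 m and z of bottle_mid in the frame of red_tray between 0.0265 and 0.0345 m and angle between bottle_mid's own z axis and vertical below 0.12 rad) or (x of pot_mid in the frame of red_tray between -0.022 and 0.022 m and y of pot_mid in the frame of red_tray between -0.096 and -0.052 m and z of pot_mid in the frame of red_tray between 0.021 and 0.029 m and angle between pot_mid's own z axis and vertical below 0.12 rad)) and ((x of greenstone_mid in the frame of red_tray between -0.022 and 0.022 m and y of greenstone_mid in the frame of red_tray between -0.022 and 0.022 m and z of greenstone_mid in the frame of red_tray between 0.021 and 0.029 m and angle between greenstone_mid's own z axis and vertical below 0.12 rad) or (x of bottle_mid in the frame of red_tray between -0.022 and 0.022 m and y of bottle_mid in the frame of red_tray between -0.022 and 0.022 m and z of bottle_mid in the frame of red_tray between 0.0265 and 0.0345 m and angle between bottle_mid's own z axis and vertical below 0.12 rad) or (x of pot_mid in the frame of red_tray between -0.022 and 0.022 m and y of pot_mid in the frame of red_tray between -0.022 and 0.022 m and z of pot_mid in the frame of red_tray between 0.021 and 0.029 m and angle between pot_mid's own z axis and vertical below 0.12 rad)) and ((x of greenstone_mid in the frame of red_tray between -0.022 and 0.022 m and y of greenstone_mid in the frame of red_tray between 0.052 and 0.096 m and z of greenstone_mid in the frame of red_tray between 0.021 and 0.029 m and angle between greenstone_mid's own z axis and vertical below 0.12 rad) or (x of bottle_mid in the frame of red_tray between -0.022 and 0.022 m and y of bottle_mid in the frame of red_tray between 0.052 and 0.096 m and z of bottle_mid in the frame of red_tray between 0.0265 and 0.0345 m and angle between bottle_mid's own z axis and vertical below 0.12 rad) or (x of pot_mid in the frame of red_tray between -0.022 and 0.022 m and y of pot_mid in the frame of red_tray between 0.052 and 0.096 m and z of pot_mid in the frame of red_tray between 0.021 and 0.029 m and angle between pot_mid's own z axis and vertical below 0.12 rad)) and ((x of quartz_mid in the frame of blue_tray between -0.022 and 0.022 m and y of quartz_mid in the frame of blue_tray between -0.059 and -0.015 m and z of quartz_mid in the frame of blue_tray between 0.0265 and 0.0345 m and angle between quartz_mid's own z axis and vertical below 0.12 rad) or (x of orangestone_mid in the frame of blue_tray between -0.022 and 0.022 m and y of orangestone_mid in the frame of blue_tray between -0.059 and -0.015 m and z of orangestone_mid in the frame of blue_tray between 0.018 and 0.026 m and angle between orangestone_mid's own z axis and vertical below 0.12 rad)) and ((x of quartz_mid in the frame of blue_tray between -0.022 and 0.022 m and y of quartz_mid in the frame of blue_tray between 0.015 and 0.059 m and z of quartz_mid in the frame of blue_tray between 0.0265 and 0.0345 m and angle between quartz_mid's own z axis and vertical below 0.12 rad) or (x of orangestone_mid in the frame of blue_tray between -0.022 and 0.022 m and y of orangestone_mid in the frame of blue_tray between 0.015 and 0.059 m and z of orangestone_mid in the frame of blue_tray between 0.018 and 0.026 m and angle between orangestone_mid's own z axis and vertical below 0.12 rad)) and linear speed of each of quartz, greenstone, orangestone, bottle, pot below 0.02 m/s and angular speed of each of quartz, greenstone, orangestone, bottle, pot below 0.2 rad/s and contact force between each of quartz, greenstone, orangestone, bottle, pot and the fingers below 0.05 N); the robot touches nothing.
It fails at once if the badge, the amethyst or the dish is moved more than 25 mm or tipped over (distance of any of badge, amethyst, dish from where it was at the start of the episode above 0.025 m or angle between any of badge, amethyst, dish's own z axis and vertical above 0.8 rad).
It fails at once if one of the five things is dropped or thrown (out of the fingers and faster than 0.6 m/s, a fall of about 2 cm) ((contact force between quartz and the fingers below 0.01 N and linear speed of quartz above 0.6 m/s) or (contact force between greenstone and the fingers below 0.01 N and linear speed of greenstone above 0.6 m/s) or (contact force between orangestone and the fingers below 0.01 N and linear speed of orangestone above 0.6 m/s) or (contact force between bottle and the fingers below 0.01 N and linear speed of bottle above 0.6 m/s) or (contact force between pot and the fingers below 0.01 N and linear speed of pot above 0.6 m/s)).
It also fails if it takes over 109 s, if anything falls off the work surface, if the arm or the gripper's body presses on something with over 40 N, if the wrist force passes 120 N, or if a joint passes its speed limit or range.

ROBOT

A 7-joint arm with a two-finger parallel gripper is mounted at the origin on the work surface. World frame = base frame: x ahead of the robot, y to its left, z up, the work surface at z = 0. Lengths are in m, angles in rad, forces in N, time in s.
With the tool pointing down it reaches from about 0.4 to 0.875 m from the base axis. Payload 19.3 kg.
Tool frame: the origin (TCP) lies where the fingers leave the gripper's body, on its centre line; the fingertips stand bot.tip_reach ahead of it and the grasp point (between the pads) lies 54 mm ahead of it (bot.tip_reach is the distance from the TCP to the fingertips, in m); z points along the fingers, y is the line along which they close (so a half turn about z gives the same grasp; the last joint's range is limited). The gripper opens to 85 mm and grips with 20 to 120 N. Pads are 22 mm wide; open, the fingers measure 114 mm over their backs; the gripper's body (76 mm by 85 mm) begins 54 mm behind the grasp point. The pads swing forward as they close: fully open they stand 13 mm farther back than shut.
Start: joints at [-1.202, 0.521, -0.036, 1.599, 0.021, 1.021, -0.113], TCP at [0.266, 0.566, 0.304] pointing down, gripper open.
Joint ranges: [-2.91, 2.91], [-0.3, 2.13], [-1.5, 1.42], [0.17, 2.43], [-1.26, 4.41], [0.16, 1.93], [-2.52, 2.52]. Speed limits (rad/s): [1.89, 1.89, 2.39, 2.39, 3.01, 3.01, 3.01].

INTERFACE

Orientations are given as [roll, pitch, yaw] about the fixed x, y, z axes, in that order (R = Rz(yaw) Ry(pitch) Rx(roll)).
In Python, from workcell import bot gives the robot as it stands. The module is installed in compiled form; this text tells all that it offers.
- The arm moves only by the shell command python3 -m jog 'ROWS' [FORCE]. ROWS is JSON, a list that holds one entry, the list of rows, each a list of 7 numbers: the shift along the tool's x, y, z in mm, then the turn, a rotation vector about the tool's x, y, z in rad, then the opening, from 0 (shut) to 1 (fully open). In form: [[[tx, ty, tz, wx, wy, wz, fingers], ...]]. A call has 1 to 5 rows; each row shifts and turns the commanded pose from where the row before left it, along the tool's axes as they then stand; what a row does not reach is not made up. A row lasts 1/10 s, in which the tool goes at most 50 mm and 8.59 degrees, less where a joint would pass 70% of its speed; a pose out of reach is approached as far as the arm can. A call is refused whole if a number of a shift passes 50 or a number of a turn 0.15, either way. A call with a gripper value outside its range is refused whole. The fingers move at their own pace and stop on an object; FORCE is the grip in N (left out, the last holds). Time passes only in rows, so rows that do not move let the fingers close. It gives the time, the measured TCP pose, the force, the opening and the grip force at its end, in the units of the state.
- bot.observe(): the state, without advancing time (a new reading comes with each control period).
- bot.grab_frame(name): name is "scene" or "side" or "wrist"; returns a dict with "img" (480x640x3 uint8, red, green, blue), "intrinsics" (3x3 intrinsics, pixels), "k1" (the pictures are not rectified: a ray, as slopes to the right and down, at radius r is drawn at 1 + k1 r^2 times it, then the intrinsics apply), "R" (3x3) and "t" (3): a world point X has camera coordinates R X + t; the wrist camera has in their place "tool_from_camera" (4x4, takes a point from camera to tool coordinates, whose origin is the TCP and whose axes are the flange's). Camera axes: x right, y down, z forward; pixel columns grow to the right and rows downward; lengths in m; the calibration is good to about 2 mm. A picture is of the moment at which its call begins: read the wrist's pose just before it. There is no depth.
- bot.job_done(): hands the job in; it is judged then, once.
Trained networks look in a picture, given as the dict that the camera call returned (one of the last four; its "shot" number tells which), for a name from the list of things; names that differ only in an ending like _2 or _b are one class to them, and where a whole thing is asked for, a point or a joint stands for the part that bears it (a point fixed in the world has none). Each returns a list of dicts, best first, with "conf" (0 to 1); they miss things now and then, are a little off and sometimes report something else, mostly with a low value. They report only what shows in the picture. A call takes as long as a camera call. They do not tell look-alikes from the thing itself.
- bot.trace(query, picture): "region" (480x640 bool, what is visible of it).
- bot.spot_point(query, picture): "xyz" ([x, y, z] in m, in world coordinates, good to about 4 mm: a listed point, or the origin of a listed thing).
The state is a dict: "clock": time; "qpos": joint angles; "qd": joint speeds; "joint_efforts": joint torques, N m; "position": TCP position; "tool_rot": TCP orientation; "force": force on the tool from outside, world axes, zero at the start; "moment": the same for the moment, N m; "grip_width": finger opening in m; "finger_force": force on a finger pad.
Only numpy, scipy, OpenCV 4.12 (cv2) and the standard library are available. Lean on these libraries where they do the work, as an engineer would, in place of code of your own. Each camera call takes 0.05 s, during which the arm holds its last target. There are 200 camera calls.

## Working session

There is one attempt and no reset: what is moved stays moved. The work goes in short steps, Python scripts to look and compute and a shell command to move; the robot and the scene stay as the last step left them, time stands still between calls to the robot, and variables do not carry over. Pictures are saved under pics/ and viewed, at most 14 in all, crops included, and the job is handed in when it is done.

```bash
mkdir -p pics
python3 - <<'E'
from workcell import bot
import cv2
s=bot.observe(); print(s['clock'],s['position'],s['tool_rot'],s['grip_width'],bot.tip_reach)
for n in ['scene','side']:
    f=bot.grab_frame(n); cv2.imwrite(f'pics/{n}0.png',f['img'][:,:,::-1])
    for q in ['quartz_mid','greenstone_mid','orangestone_mid','bottle_mid','pot_mid','red_tray','blue_tray','badge','amethyst','dish']:
        print(n,q,[(d['xyz'].round(3).tolist() if hasattr(d['xyz'],'round') else [round(v,3) for v in d['xyz']],round(d['conf'],2)) for d in bot.spot_point(q,f)])
E
```

```text
0.0 [0.26542111 0.56554892 0.30331456] [-3.14039368e+00  6.09769732e-05  2.70281741e+00] 0.08543423940414692 0.0726
scene quartz_mid [([0.439, 0.13, 0.029], 0.95)]
scene greenstone_mid [([0.45, -0.259, 0.018], 0.84)]
scene orangestone_mid [([0.429, -0.137, 0.018], 0.84), ([0.342, -0.211, 0.027], 0.82), ([0.343, -0.029, 0.025], 0.65)]
scene bottle_mid [([0.429, 0.264, 0.023], 0.57), ([0.511, 0.07, -0.002], 0.33)]
scene pot_mid [([0.443, 0.014, 0.018], 0.8), ([0.609, 0.154, -0.001], 0.62)]
scene red_tray [([0.61, 0.151, 0.001], 0.77)]
scene blue_tray [([0.62, -0.148, -0.004], 0.9)]
scene badge [([0.516, 0.069, -0.004], 0.8)]
scene amethyst [([0.515, -0.203, -0.003], 0.57)]
scene dish [([0.514, 0.19, 0.001], 0.63)]
side quartz_mid [([0.435, 0.127, 0.028], 0.85)]
side greenstone_mid [([0.446, -0.258, 0.023], 0.88)]
side orangestone_mid [([0.342, -0.03, 0.025], 0.77), ([0.342, -0.211, 0.021], 0.74), ([0.434, -0.142, 0.017], 0.65)]
side bottle_mid [([0.431, 0.263, 0.028], 0.92)]
side pot_mid [([0.442, 0.009, 0.018], 0.89)]
side red_tray [([0.607, 0.151, 0.0], 0.76)]
side blue_tray [([0.621, -0.148, -0.007], 0.57)]
side badge [([0.514, 0.069, -0.001], 0.71)]
side amethyst [([0.516, -0.197, -0.004], 0.6)]
side dish [([0.519, 0.189, 0.002], 0.9)]
```

View pics/scene0.png

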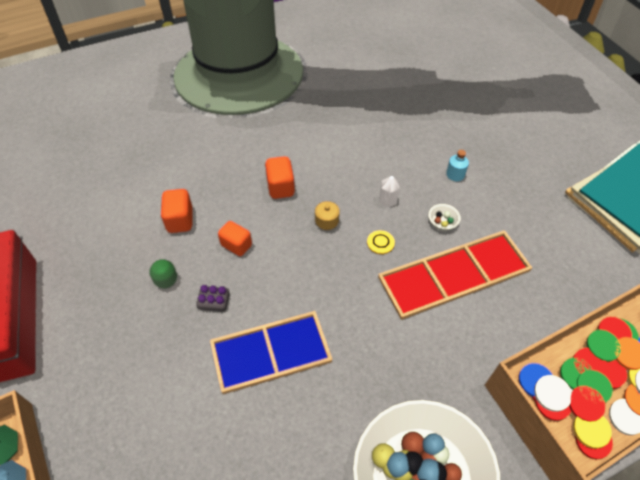

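View pics/side0.png

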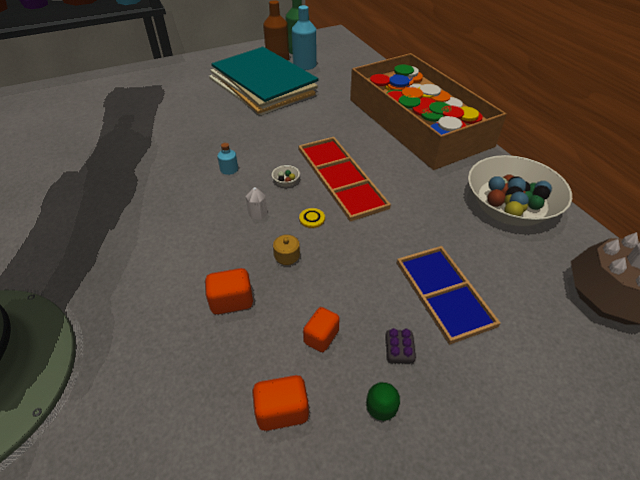

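The orange candidates in the scene image are the blocks at (177,210), (280,177) and (235,238), and (235,238) is clearly the smallest. The pot is at (327,215) (the network's second pot at the red tray is spurious), the quartz at (390,190), the bottle at (458,167) and the green stone at (163,273). Next I'll take a close crop of the orange block and measure the tray poses and block yaw.

```bash
cat > h.py <<'E'
from workcell import bot
import cv2, numpy as np
def rays(f,uv):
    K=np.array(f['intrinsics'],float); p=(np.asarray(uv,float)-[K[0,2],K[1,2]])/[K[0,0],K[1,1]]
    q=p.copy()
    for _ in range(20): q=p/(1+f['k1']*(q**2).sum(1,keepdims=True))
    return np.c_[q,np.ones(len(q))]
def onplane(f,uv,z):
    if 'R' in f: R=np.array(f['R']);d=rays(f,uv)@R; c=-R.T@np.array(f['t'])
    return c+d*((z-c[2])/d[:,2])[:,None]
def rect(f,mask,z):
    cs=max(cv2.findContours(mask.astype(np.uint8),0,1)[0],key=cv2.contourArea)[:,0]
    P=onplane(f,cs,z)[:,:2]
    r=cv2.minAreaRect((P*1000).astype(np.float32)); return np.round(r[0],1),np.round(r[1],1),round(r[2],1)
E
python3 - <<'E'
from h import *
for n in ['scene','side']:
    f=bot.grab_frame(n)
    hsv=cv2.cvtColor(f['img'],cv2.COLOR_RGB2HSV)
    for q in ['red_tray','blue_tray']:
        t=bot.trace(q,f)
        for d in t[:1]: print(n,q,round(d['conf'],2),rect(f,d['region'],.008))
    for d in bot.trace('orangestone_mid',f):
        m=d['region']; v,u=np.nonzero(m)
        print(n,'orange',round(d['conf'],2),u.mean().round(),v.mean().round(),m.sum(),end=' ')
        # top face: brighter pixels
        V=hsv[...,2]; th,_=cv2.threshold(V[m].reshape(-1,1),0,255,cv2.THRESH_OTSU)
        print(rect(f,m&(V>th),.038))
    if n=='scene':
        c=f['img'][150:300,130:330]; cv2.imwrite('pics/c1.png',cv2.resize(c,None,fx=4,fy=4,interpolation=cv2.INTER_CUBIC)[:,:,::-1])
E
```

```text
scene red_tray 0.59 (array([613.1, 153.7]), array([230.7,  86. ]), 89.0)
scene orange 0.96 279.0 177.0 990 (array([336.9, -29. ]), array([42. , 58.3]), 77.3)
scene orange 0.9 176.0 210.0 1191 (array([ 340.5, -209.7]), array([42. , 59.4]), 74.7)
scene orange 0.66 235.0 238.0 818 (array([ 433.9, -138.6]), array([44.9, 33.8]), 32.7)
side red_tray 0.77 (array([611.6, 150.7]), array([236.6,  84. ]), 88.6)
side blue_tray 0.74 (array([ 621.7, -150.7]), array([156.8,  84.7]), 84.5)
side orange 0.95 228.0 290.0 1714 (array([341.9, -27.2]), array([42.5, 56.3]), 77.3)
side orange 0.63 280.0 402.0 2568 (array([ 346. , -207.4]), array([40.9, 55.8]), 75.1)
side orange 0.61 320.0 329.0 1088 (array([ 429.5, -141.8]), array([42.7, 30.7]), 32.6)
```

View pics/c1.png

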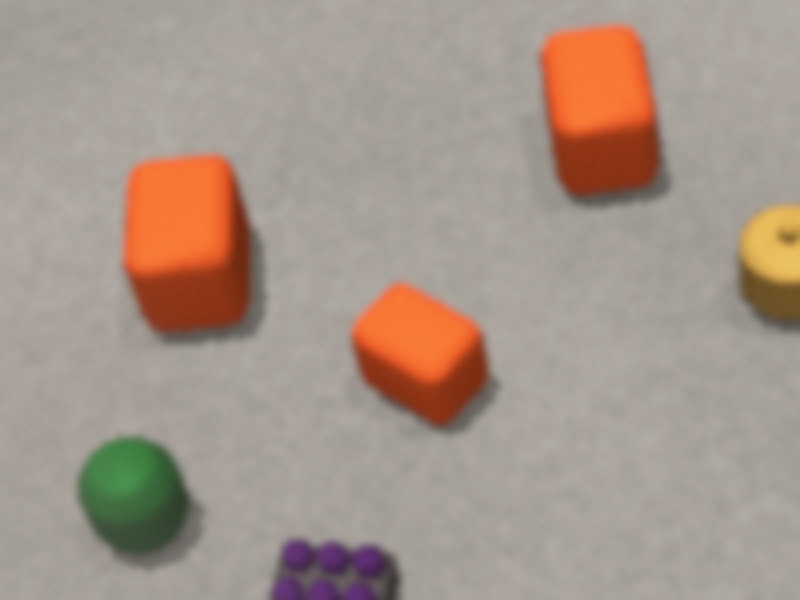

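The crop confirms it: the block at scene (235,238) is clearly the smallest of the three oranges, with its long axis at about 32.7°. I'll turn the tool so that its y axis points along world x, and measure the linings.

```bash
python3 -m jog '[[[0,0,15,0,0,0.144,1],[0,0,15,0,0,0.144,1],[0,0,15,0,0,0.144,1],[0,0,15,0,0,0.144,1],[0,0,15,0,0,0.144,1]]]' 40; python3 -m jog '[[[0,0,15,0,0,0.144,1],[0,0,15,0,0,0.144,1],[0,0,15,0,0,0.142,1]]]'
python3 - <<'E'
from h import *
for n in ['scene','side']:
    f=bot.grab_frame(n); I=cv2.cvtColor(f['img'],cv2.COLOR_RGB2HSV); H,S,V=I[...,0],I[...,1],I[...,2]
    for nm,m in [('blue',(H>112)&(H<128)&(S>180)&(V>100)),('red',((H<4)|(H>176))&(S>200)&(V>120))]:
        k=np.zeros(m.shape,bool)
        if n=='scene': k[220:400,200:540]=1
        else: k[130:350,290:510]=1
        mm=cv2.morphologyEx((m&k).astype(np.uint8),cv2.MORPH_OPEN,np.ones((3,3)));mm=cv2.morphologyEx(mm,cv2.MORPH_CLOSE,np.ones((9,9)))
        print(n,nm,rect(f,mm,.003))
s=bot.observe();print(s['clock'],s['position'].round(4),s['tool_rot'].round(4),s['qpos'].round(2))
E
```

```text
clock: 2.0
position: [0.2656, 0.5658, 0.2284]
tool_rot: [3.141, -0.0, 1.977]
force: [0.0, 0.2, -0.4]
grip_width: 0.0854
finger_force: 0.0
clock: 2.3
position: [0.2656, 0.5658, 0.1833]
tool_rot: [3.141, -0.0, 1.547]
force: [0.5, 0.5, -0.1]
grip_width: 0.0853
finger_force: 0.0
scene blue (array([ 621.7, -149.4]), array([140.4,  63.4]), 84.8)
scene red (array([610.1, 156.4]), array([213.6,  64.4]), 88.8)
side blue (array([ 625. , -149.7]), array([138.8,  64.7]), 84.7)
side red (array([614.4, 155.2]), array([210. ,  64.7]), 88.6)
2.4 [0.2649 0.5652 0.1822] [-3.1410e+00  2.8000e-03  1.5506e+00] [-1.38  0.68  0.23  1.71 -0.21  0.78 -1.07]
```

```bash
python3 -m jog '[[[-37,21.5,0,0,0,0,1],[-37,21.5,0,0,0,0,1],[-37,21.5,0,0,0,0,1],[-37,21.5,0,0,0,0,1],[-37,21.5,0,0,0,0,1]]]' >/dev/null; python3 -m jog '[[[-37,21.5,0,0,0,0,1],[-37,21.5,0,0,0,0,1],[-37,21.5,0,0,0,0,1],[-2,0,10,0,0,0,1],[0,0,0,0,0,0,1]]]'
python3 - <<'E'
from h import *
s=bot.observe()
f=bot.grab_frame('wrist'); cv2.imwrite('pics/w1.png',f['img'][:,:,::-1]); print(np.round(f['tool_from_camera'],3))
print([(d['xyz'],d['conf']) for d in bot.spot_point('bottle_mid',f)])
print(s['clock'],s['position'].round(4),s['tool_rot'].round(4),s['qpos'].round(2))
E
```

```text
clock: 3.4
position: [0.4325, 0.2639, 0.1739]
tool_rot: [-3.141, 0.0, 1.554]
force: [-0.7, 0.2, 0.1]
grip_width: 0.0853
finger_force: 0.0
[[-0.    -0.949 -0.316  0.082]
 [ 1.    -0.     0.    -0.   ]
 [-0.    -0.316  0.949 -0.071]
 [ 0.     0.     0.     1.   ]]
[([0.4277, 0.2659, 0.0292], 0.64)]
3.4 [0.4325 0.2639 0.1739] [-3.1413e+00  1.0000e-04  1.5543e+00] [-0.81  0.54  0.2   2.03 -0.19  0.59 -0.5 ]
```

View pics/w1.png

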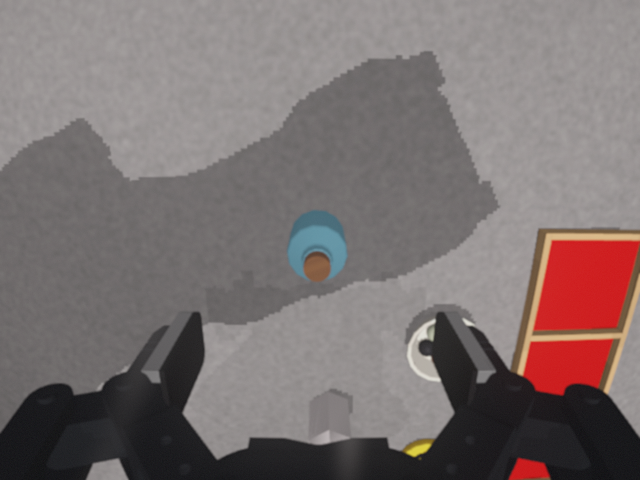

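The bottle sits centred between the fingers (around 317,250), so I'll descend and grip.

```bash
python3 -m jog '[[[0,-1,35,0,0,0,1],[0,-1,35,0,0,0,1],[0,0,25,0,0,0,1],[0,0,0,0,0,0,1],[0,0,0,0,0,0,0]]]' 40; python3 -m jog '[[[0,0,0,0,0,0,0],[0,0,0,0,0,0,0],[0,0,0,0,0,0,0],[0,0,0,0,0,0,0]]]'; python3 -m jog '[[[0,0,0,0,0,0,0],[0,0,0,0,0,0,0],[0,0,-10,0,0,0,0]]]'
```

```text
clock: 4.0
position: [0.43, 0.2656, 0.0795]
tool_rot: [-3.141, -0.0, 1.555]
force: [-1.0, -0.1, 0.5]
grip_width: 0.0732
finger_force: 0.0
clock: 4.4
position: [0.4306, 0.2652, 0.0802]
tool_rot: [3.14, -0.001, 1.553]
force: [-2.3, -0.4, 16.1]
grip_width: 0.0329
finger_force: 38.2
clock: 4.7
position: [0.43, 0.2648, 0.0892]
tool_rot: [-3.141, 0.0, 1.553]
force: [0.3, -0.8, 0.0]
grip_width: 0.0328
finger_force: 40.0
```

```bash
python3 -m jog '[[[0,0,-35,0,0,0,0],[0,0,-35,0,0,0,0],[-7,37,0,0,0,0,0],[-7,37,0,0,0,0,0],[-7,37,0,0,0,0,0]]]' >/dev/null; python3 -m jog '[[[-7,37,0,0,0,0,0],[-7,36,0,0,0,0,0],[0,0,0,0,0,0,0],[0,0,0,0,0,0,0]]]'
python3 - <<'E'
from h import *
f=bot.grab_frame('wrist'); cv2.imwrite('pics/w2.png',f['img'][:,:,::-1])
s=bot.observe();print(s['clock'],s['position'].round(4),s['grip_width'])
E
```

```text
clock: 5.6
position: [0.6136, 0.2259, 0.1592]
tool_rot: [-3.142, 0.0, 1.552]
force: [0.4, -1.0, -1.2]
grip_width: 0.0328
finger_force: 40.1
5.65 [0.6129 0.2266 0.1592] 0.03246877986145981
```

View pics/w2.png

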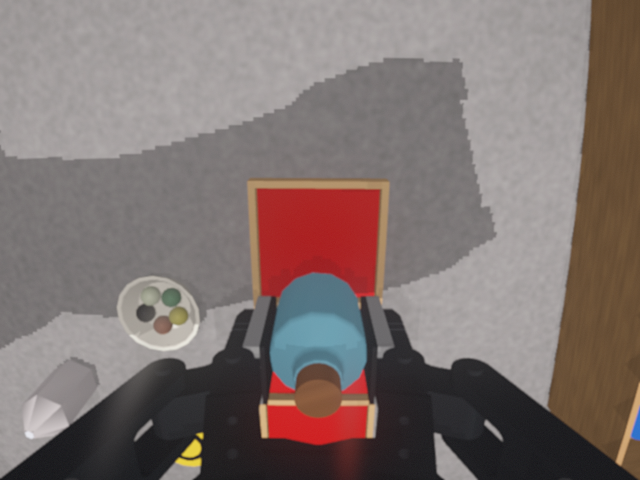

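The bottle is held upright over the far compartment of the red tray (rails at x 255–382, rows 185–298). I'll set it down.

```bash
python3 -m jog '[[[2,0,30,0,0,0,0],[0,0,30,0,0,0,0],[0,0,10,0,0,0,0],[0,0,4,0,0,0,0],[0,0,0,0,0,0,0]]]'; python3 -m jog '[[[0,0,1,0,0,0,0],[0,0,0,0,0,0,0]]]'
```

```text
clock: 6.15
position: [0.6135, 0.2287, 0.0856]
tool_rot: [3.141, -0.0, 1.553]
force: [0.0, 0.6, -0.3]
grip_width: 0.0329
finger_force: 40.1
clock: 6.35
position: [0.6139, 0.2286, 0.085]
tool_rot: [3.14, -0.001, 1.553]
force: [0.0, 0.1, 0.5]
grip_width: 0.033
finger_force: 40.1
```

```bash
python3 -m jog '[[[0,0,1,0,0,0,0],[0,0,0,0,0,0,0]]]'; python3 -m jog '[[[0,0,1,0,0,0,0],[0,0,0,0,0,0,0]]]'
```

```text
clock: 6.55
position: [0.6137, 0.2285, 0.0833]
tool_rot: [3.141, -0.0, 1.553]
force: [0.2, 0.7, 4.1]
grip_width: 0.0325
finger_force: 40.4
clock: 6.75
position: [0.6138, 0.2285, 0.0832]
tool_rot: [3.141, -0.001, 1.553]
force: [-5.6, -1.6, 19.6]
grip_width: 0.0326
finger_force: 42.0
```

```bash
python3 -m jog '[[[0,0,-1,0,0,0,0.55],[0,0,0,0,0,0,0.55],[0,0,0,0,0,0,0.55],[0,0,-20,0,0,0,0.6],[0,0,-30,0,0,0,0.8]]]'; python3 -m jog '[[[0,0,-25,0,0,0,1],[-20,-35,0,0,0,0,1],[-20,-35,0,0,0,0,1],[-20,-35,0,0,0,0,1],[-20,-35,0,0,0,0,1]]]'; python3 -m jog '[[[-22,-35,0,0,0,0,1],[0,0,0,0,0,0,1],[0,0,0,0,0,0,1]]]'
python3 - <<'E'
from h import *
s=bot.observe()
f=bot.grab_frame('wrist'); cv2.imwrite('pics/w3.png',f['img'][:,:,::-1])
for q in ['quartz_mid','bottle_mid','pot_mid']: print(q,[(np.round(d['xyz'],4),d['conf']) for d in bot.spot_point(q,f)])
print(s['clock'],s['position'].round(4),s['tool_rot'].round(4),s['qpos'].round(2))
E
```

```text
clock: 7.25
position: [0.6126, 0.2281, 0.1318]
tool_rot: [-3.139, 0.001, 1.553]
force: [0.4, -1.0, 0.3]
grip_width: 0.0641
finger_force: 0.0
clock: 7.75
position: [0.4706, 0.1502, 0.1579]
tool_rot: [3.141, 0.0, 1.553]
force: [1.2, -0.6, 0.0]
grip_width: 0.085
finger_force: 0.0
clock: 8.05
position: [0.4367, 0.1295, 0.1582]
tool_rot: [3.141, -0.0, 1.552]
force: [1.4, 0.3, 1.8]
grip_width: 0.0849
finger_force: 0.0
quartz_mid [(array([0.4387, 0.1287, 0.03  ]), 0.76)]
bottle_mid []
pot_mid [(array([0.4466, 0.0111, 0.023 ]), 0.94)]
8.05 [0.4367 0.1295 0.1582] [ 3.1411e+00 -3.0000e-04  1.5524e+00] [-0.55  0.51  0.18  2.16 -0.18  0.48 -0.26]
```

View pics/w3.png

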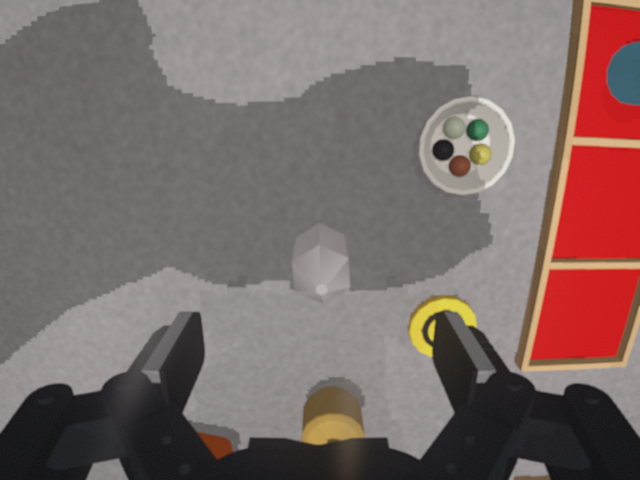

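Quartz centred at (321,260) with its flats facing the fingers, so I'll grip it.

```bash
python3 -m jog '[[[0,1,30,0,0,0,1],[0,0,30,0,0,0,1],[0,0,19,0,0,0,1],[0,0,0,0,0,0,0.6],[0,0,0,0,0,0,0]]]' 40; python3 -m jog '[[[0,0,0,0,0,0,0],[0,0,0,0,0,0,0],[0,0,0,0,0,0,0],[0,0,0,0,0,0,0]]]'; python3 -m jog '[[[0,0,0,0,0,0,0],[0,0,-10,0,0,0,0],[0,0,-35,0,0,0,0],[0,0,-35,0,0,0,0],[0,0,0,0,0,0,0]]]'
```

```text
clock: 8.75
position: [0.4379, 0.1296, 0.079]
tool_rot: [-3.141, 0.0, 1.553]
force: [-0.2, -0.2, -0.2]
grip_width: 0.0593
finger_force: 0.0
clock: 9.15
position: [0.4382, 0.1299, 0.08]
tool_rot: [3.14, -0.001, 1.553]
force: [-0.5, -0.9, 10.7]
grip_width: 0.0291
finger_force: 38.7
clock: 9.65
position: [0.4391, 0.1301, 0.1632]
tool_rot: [3.136, -0.003, 1.553]
force: [0.6, 0.9, -1.3]
grip_width: 0.0293
finger_force: 39.8
```

```bash
python3 -m jog '[[[-34,27,0,0,0,0,0],[-34,27,0,0,0,0,0],[-34,27,0,0,0,0,0],[-34,28,0,0,0,0,0],[-34,28,0,0,0,0,0]]]' >/dev/null; python3 -m jog '[[[-34,27,0,0,0,0,0],[-34,27,0,0,0,0,0],[0,0,0,0,0,0,0],[0,0,0,0,0,0,0]]]'
python3 - <<'E'
from h import *
f=bot.grab_frame('wrist'); cv2.imwrite('pics/w4.png',f['img'][:,:,::-1])
s=bot.observe();print(s['clock'],s['position'].round(4),s['tool_rot'].round(4),s['grip_width'])
R=np.array(f['tool_from_camera']); I=np.array(f['intrinsics']); print(I[0,0],I[0,2],I[1,2])
E
```

```text
clock: 10.55
position: [0.6242, -0.1126, 0.1589]
tool_rot: [-3.141, 0.0, 1.551]
force: [-0.8, 0.8, -1.6]
grip_width: 0.0286
finger_force: 40.0
10.6 [ 0.6239 -0.1114  0.1589] [-3.1409e+00 -5.0000e-04  1.5527e+00] 0.029238857691755483
405.5006536527426 318.0217546742704 235.2533509111007
```

View pics/w4.png

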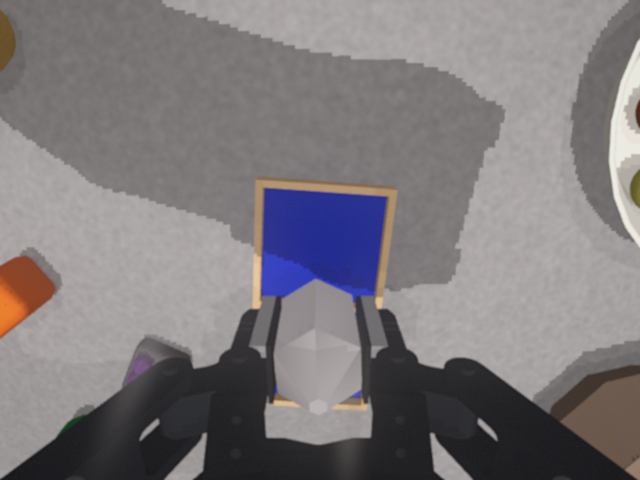

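Quartz is over the far blue compartment (rails 258–390). I'll lower it.

```bash
python3 -m jog '[[[0,2,30,0,0,0,0],[0,0,30,0,0,0,0],[0,0,10,0,0,0,0],[0,0,4,0,0,0,0],[0,0,0,0,0,0,0]]]'; python3 -m jog '[[[0,0,1,0,0,0,0],[0,0,0,0,0,0,0]]]'; python3 -m jog '[[[0,0,1,0,0,0,0],[0,0,0,0,0,0,0]]]'
```

```text
clock: 11.1
position: [0.6265, -0.1114, 0.0855]
tool_rot: [3.141, -0.0, 1.553]
force: [0.1, -0.8, -0.7]
grip_width: 0.0286
finger_force: 40.0
clock: 11.3
position: [0.6268, -0.1118, 0.0849]
tool_rot: [3.14, 0.0, 1.553]
force: [0.7, 0.2, -1.9]
grip_width: 0.0287
finger_force: 40.0
clock: 11.5
position: [0.6265, -0.1118, 0.0832]
tool_rot: [3.141, 0.0, 1.553]
force: [0.0, 0.4, -1.3]
grip_width: 0.0289
finger_force: 40.0
```

```bash
python3 -m jog '[[[0,0,1,0,0,0,0],[0,0,0,0,0,0,0]]]'; python3 -m jog '[[[0,0,0.5,0,0,0,0],[0,0,0,0,0,0,0]]]'
```

```text
clock: 11.7
position: [0.6265, -0.1119, 0.083]
tool_rot: [3.141, -0.0, 1.553]
force: [-6.9, 2.0, 17.1]
grip_width: 0.0288
finger_force: 41.9
clock: 11.9
position: [0.6266, -0.1119, 0.083]
tool_rot: [3.141, -0.0, 1.553]
force: [-8.3, 1.2, 26.3]
grip_width: 0.0287
finger_force: 42.8
```

```bash
python3 -m jog '[[[0,0,-1.5,0,0,0,0.5],[0,0,0,0,0,0,0.5],[0,0,0,0,0,0,0.5],[0,0,-20,0,0,0,0.6],[0,0,-30,0,0,0,0.8]]]' >/dev/null; python3 -m jog '[[[0,0,-25,0,0,0,1],[-5,-32,0,0,0,0,1],[-5,-32,0,0,0,0,1],[-5,-32,0,0,0,0,1],[-5,-32,0,0,0,0,1]]]'>/dev/null; python3 -m jog '[[[-5,-33,0,0,0,0,1],[-6,-33,0,0,0,0,1],[0,0,0,0,0,0.14,1],[0,0,0,0,0,0.14,1],[0,0,0,0,0,0.14,1]]]'>/dev/null;  python3 -m jog '[[[0,0,0,0,0,0.14,1],[0,0,0,0,0,0.14,1],[0,0,0,0,0,0.14,1],[0,0,0,0,0,0.14,1],[0,0,0,0,0,0,1]]]'
python3 - <<'E'
from h import *
s=bot.observe()
f=bot.grab_frame('wrist'); cv2.imwrite('pics/w5.png',f['img'][:,:,::-1])
for q in ['orangestone_mid','quartz_mid','greenstone_mid']: print(q,[(np.round(d['xyz'],4),d['conf']) for d in bot.spot_point(q,f)])
print(s['clock'],s['position'].round(4),s['tool_rot'].round(4),s['qpos'].round(2))
E
```

```text
clock: 13.9
position: [0.4319, -0.1392, 0.1578]
tool_rot: [3.141, 0.0, 0.57]
force: [-0.4, -0.3, -0.3]
grip_width: 0.0855
finger_force: 0.0
orangestone_mid [(array([ 0.3415, -0.0286,  0.028 ]), 0.82), (array([ 0.4308, -0.1365,  0.0158]), 0.8), (array([ 0.3468, -0.2094,  0.0243]), 0.73)]
quartz_mid []
greenstone_mid [(array([ 0.4578, -0.2559,  0.0181]), 0.83)]
13.9 [ 0.4319 -0.1392  0.1578] [3.1414e+00 5.0000e-04 5.7050e-01] [-0.13  0.54  0.41  2.17 -0.44  0.5  -0.38]
```

View pics/w5.png

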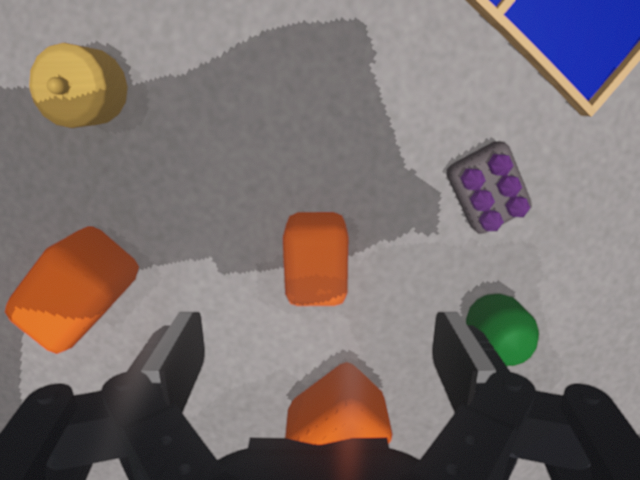

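The small orange block at (316,257) is aligned square with the fingers. I'll grip it.

```bash
python3 -m jog '[[[0,0,30,0,0,0,1],[0,0,30,0,0,0,1],[0,0,20,0,0,0,1],[0,0,0,0,0,0,0.6],[0,0,0,0,0,0,0]]]' 50; python3 -m jog '[[[0,0,0,0,0,0,0],[0,0,0,0,0,0,0],[0,0,0,0,0,0,0],[0,0,0,0,0,0,0]]]'; python3 -m jog '[[[0,0,0,0,0,0,0],[0,0,-10,0,0,0,0],[0,0,-35,0,0,0,0],[0,0,-35,0,0,0,0],[0,0,0,0,0,0,0]]]'; python3 -m jog '[[[0,0,0,0,0,-0.14,0],[0,0,0,0,0,-0.14,0],[0,0,0,0,0,-0.14,0],[0,0,0,0,0,-0.14,0],[0,0,0,0,0,-0.14,0]]]' >/dev/null; python3 -m jog '[[[0,0,0,0,0,-0.14,0],[0,0,0,0,0,-0.07,0],[0,0,0,0,0,0,0]]]'
```

```text
clock: 14.6
position: [0.4317, -0.1397, 0.0783]
tool_rot: [-3.141, 0.0, 0.573]
force: [0.6, -0.8, 0.1]
grip_width: 0.0594
finger_force: 0.0
clock: 15.0
position: [0.4323, -0.1394, 0.0791]
tool_rot: [3.14, -0.001, 0.573]
force: [-1.4, -0.1, 11.4]
grip_width: 0.0334
finger_force: 49.2
clock: 15.5
position: [0.4332, -0.1395, 0.162]
tool_rot: [3.138, -0.004, 0.573]
force: [-0.3, -0.1, -2.1]
grip_width: 0.0334
finger_force: 50.5
clock: 16.3
position: [0.4318, -0.1394, 0.1583]
tool_rot: [3.141, -0.0, 1.484]
force: [0.4, -0.5, -1.5]
grip_width: 0.0334
finger_force: 50.4
```

```bash
python3 -m jog '[[[-5,32,0,0,0,0,0],[-5,32,0,0,0,0,0],[-5,32,0,0,0,0,0],[-5,32,0,0,0,0,0],[-5,32,0,0,0,0,0]]]' >/dev/null; python3 -m jog '[[[-5,32,0,0,0,0,0],[0,0,0,0,0,0,0],[0,0,0,0,0,0,0]]]'
python3 - <<'E'
from h import *
f=bot.grab_frame('wrist'); cv2.imwrite('pics/w6.png',f['img'][:,:,::-1])
E
```

```text
clock: 17.1
position: [0.6203, -0.1859, 0.1575]
tool_rot: [-3.141, 0.0, 1.481]
force: [-0.9, 0.4, -1.5]
grip_width: 0.0331
finger_force: 50.6
```

View pics/w6.png

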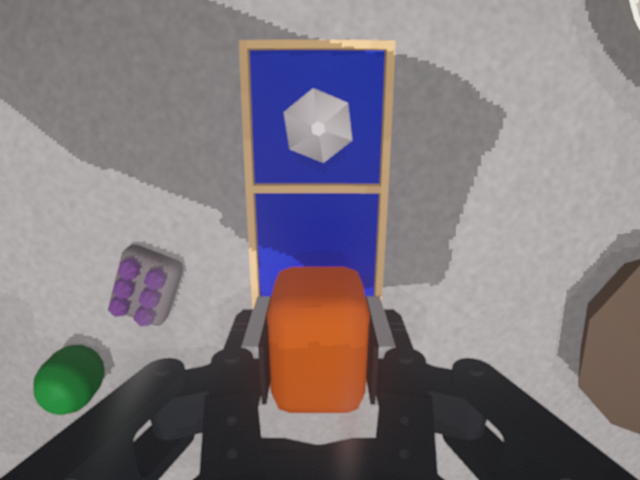

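The quartz stands upright and central in its compartment, and the orange block is centred over the near one. I'll lower it.

```bash
python3 -m jog '[[[0,0,30,0,0,0,0],[0,0,30,0,0,0,0],[0,0,10,0,0,0,0],[0,0,4,0,0,0,0],[0,0,0,0,0,0,0]]]'; python3 -m jog '[[[0,0,1,0,0,0,0],[0,0,0,0,0,0,0]]]'; python3 -m jog '[[[0,0,1,0,0,0,0],[0,0,0,0,0,0,0]]]'
```

```text
clock: 17.65
position: [0.6205, -0.1862, 0.0845]
tool_rot: [3.141, 0.0, 1.482]
force: [-0.4, 0.5, -1.8]
grip_width: 0.0331
finger_force: 50.5
clock: 17.85
position: [0.6209, -0.1862, 0.0839]
tool_rot: [3.14, 0.0, 1.483]
force: [-0.3, 0.2, -1.1]
grip_width: 0.0331
finger_force: 50.5
clock: 18.05
position: [0.6206, -0.1861, 0.0822]
tool_rot: [3.141, 0.0, 1.483]
force: [0.6, 0.0, -0.5]
grip_width: 0.0332
finger_force: 50.6
```

```bash
python3 -m jog '[[[0,0,1,0,0,0,0],[0,0,0,0,0,0,0]]]'; python3 -m jog '[[[0,0,-0.5,0,0,0,0.5],[0,0,0,0,0,0,0.5],[0,0,0,0,0,0,0.5],[0,0,-20,0,0,0,0.6],[0,0,-30,0,0,0,0.8]]]' >/dev/null; python3 -m jog '[[[0,0,-25,0,0,0,1],[-17,-33,0,0,0,0,1],[-17,-33,0,0,0,0,1],[-17,-33,0,0,0,0,1],[-18,-33,0,0,0,0,1]]]'>/dev/null; python3 -m jog '[[[-18,-32,0,0,0,0,1],[0,0,0,0,0,0,1],[0,0,0,0,0,0,1]]]'
python3 - <<'E'
from h import *
s=bot.observe()
f=bot.grab_frame('wrist'); cv2.imwrite('pics/w7.png',f['img'][:,:,::-1])
for q in ['greenstone_mid']: print(q,[(np.round(d['xyz'],4),d['conf']) for d in bot.spot_point(q,f)])
print(s['clock'],s['position'].round(4),s['tool_rot'].round(4),s['qpos'].round(2))
E
```

```text
clock: 18.25
position: [0.6206, -0.1861, 0.0822]
tool_rot: [3.141, -0.0, 1.483]
force: [-6.6, 2.4, 18.8]
grip_width: 0.0335
finger_force: 53.1
clock: 19.55
position: [0.4494, -0.2588, 0.1566]
tool_rot: [3.141, 0.0, 1.481]
force: [-0.4, 0.5, -0.3]
grip_width: 0.0853
finger_force: 0.0
greenstone_mid [(array([ 0.4546, -0.2571,  0.0198]), 0.93)]
19.55 [ 0.4494 -0.2588  0.1566] [3.1411e+00 1.0000e-04 1.4814e+00] [ 0.29  0.58  0.16  2.   -0.17  0.57  0.48]
```

View pics/w7.png

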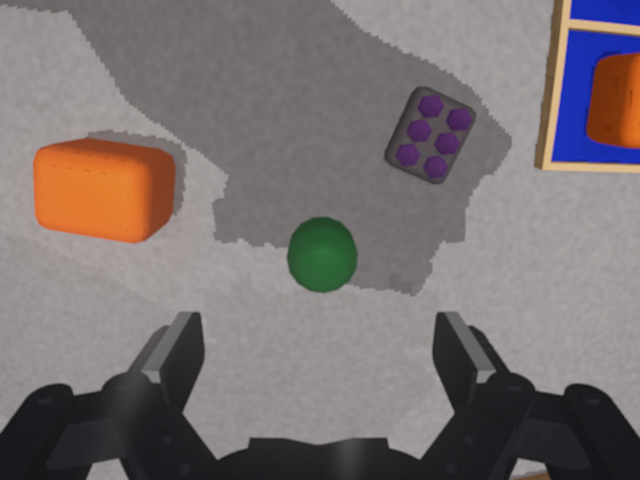

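Green stone at (322,255), 2 mm off in tool y. I'll correct for that and grip it.

```bash
python3 -m jog '[[[0,2,30,0,0,0,0.85],[0,0,30,0,0,0,0.85],[0,0,17.5,0,0,0,0.85],[0,0,0,0,0,0,0.6],[0,0,0,0,0,0,0]]]' 50; python3 -m jog '[[[0,0,0,0,0,0,0],[0,0,0,0,0,0,0],[0,0,0,0,0,0,0],[0,0,0,0,0,0,0]]]'; python3 -m jog '[[[0,0,0,0,0,0,0],[0,0,-10,0,0,0,0],[0,0,-35,0,0,0,0],[0,0,-35,0,0,0,0],[0,0,0,0,0,0,0]]]'
```

```text
clock: 20.15
position: [0.452, -0.2582, 0.0791]
tool_rot: [-3.141, -0.0, 1.484]
force: [-0.3, -0.4, 0.0]
grip_width: 0.0448
finger_force: 0.0
clock: 20.55
position: [0.4521, -0.2586, 0.0798]
tool_rot: [3.14, 0.0, 1.483]
force: [-0.6, 0.4, 9.4]
grip_width: 0.0357
finger_force: 50.9
clock: 21.05
position: [0.4528, -0.2594, 0.1634]
tool_rot: [3.136, 0.002, 1.482]
force: [-0.5, -0.5, -1.7]
grip_width: 0.0355
finger_force: 50.5
```

```bash
python3 -m jog '[[[0,0,0,0,0,-0.067,0],[42,15,0,0,0,0,0],[42,15,0,0,0,0,0],[42,15,0,0,0,0,0],[42,15,0,0,0,0,0]]]' >/dev/null; python3 -m jog '[[[42,15,0,0,0,0,0],[42,15,0,0,0,0,0],[42,15,0,0,0,0,0],[42,15,0,0,0,0,0],[42,15,0,0,0,0,0]]]' >/dev/null; python3 -m jog '[[[39,16,0,0,0,0,0],[0,0,0,0,0,0,0],[0,0,0,0,0,0,0]]]'
python3 - <<'E'
from h import *
f=bot.grab_frame('wrist'); cv2.imwrite('pics/w8.png',f['img'][:,:,::-1])
E
```

```text
clock: 22.35
position: [0.6109, 0.1561, 0.1588]
tool_rot: [-3.141, 0.0, 1.552]
force: [0.1, -1.3, -0.3]
grip_width: 0.0357
finger_force: 50.5
```

View pics/w8.png

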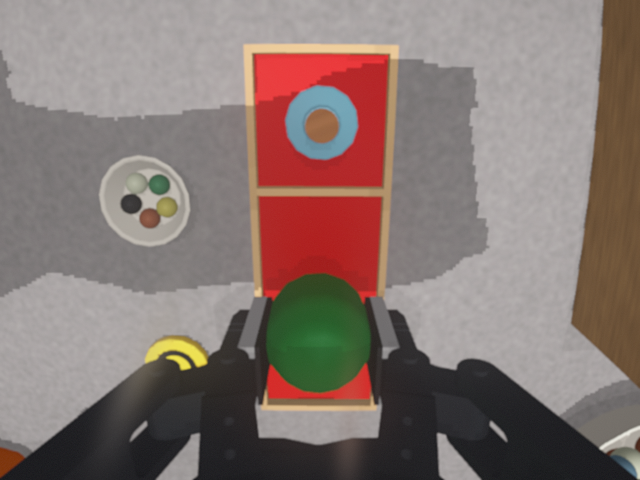

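The bottle stands central in its compartment, and the green stone is over the middle one (rails 257–382). I'll lower it.

```bash
python3 -m jog '[[[0,1,30,0,0,0,0],[0,0,30,0,0,0,0],[0,0,10,0,0,0,0],[0,0,4,0,0,0,0],[0,0,0,0,0,0,0]]]'; python3 -m jog '[[[0,0,1,0,0,0,0],[0,0,0,0,0,0,0]]]'; python3 -m jog '[[[0,0,1,0,0,0,0],[0,0,0,0,0,0,0]]]';python3 -m jog '[[[0,0,1,0,0,0,0],[0,0,0,0,0,0,0]]]'
```

```text
clock: 22.9
position: [0.6124, 0.1546, 0.0855]
tool_rot: [3.141, 0.0, 1.549]
force: [0.8, 0.5, -1.2]
grip_width: 0.036
finger_force: 50.5
clock: 23.1
position: [0.6126, 0.1553, 0.0849]
tool_rot: [3.14, -0.0, 1.55]
force: [0.1, -0.8, -1.7]
grip_width: 0.0358
finger_force: 50.5
clock: 23.3
position: [0.6123, 0.1552, 0.0832]
tool_rot: [3.141, -0.0, 1.55]
force: [0.3, -0.5, -1.8]
grip_width: 0.0355
finger_force: 50.5
clock: 23.5
position: [0.6124, 0.1553, 0.0829]
tool_rot: [3.141, -0.0, 1.55]
force: [-6.0, -0.3, 15.6]
grip_width: 0.0354
finger_force: 52.2
```

```bash
python3 -m jog '[[[0,0,-0.5,0,0,0,0.55],[0,0,0,0,0,0,0.55],[0,0,0,0,0,0,0.55],[0,0,-20,0,0,0,0.6],[0,0,-30,0,0,0,0.8]]]' >/dev/null; python3 -m jog '[[[0,0,-25,0,0,0,1],[-29,-33,0,0,0,0,1],[-29,-33,0,0,0,0,1],[-29,-33,0,0,0,0,1],[-30,-33,0,0,0,0,1]]]'>/dev/null; python3 -m jog '[[[-30,-33,0,0,0,0,1],[0,0,0,0,0,0,1],[0,0,0,0,0,0,1]]]'
python3 - <<'E'
from h import *
s=bot.observe()
f=bot.grab_frame('wrist'); cv2.imwrite('pics/w9.png',f['img'][:,:,::-1])
print([(np.round(d['xyz'],4),d['conf']) for d in bot.spot_point('pot_mid',f)])
for d in bot.trace('pot_mid',f)[:1]:
    v,u=np.nonzero(d['region']);print(u.min(),u.max(),v.min(),v.max(),d['conf'])
print(s['clock'],s['position'].round(4),s['tool_rot'].round(4),s['qpos'].round(2))
E
```

```text
clock: 24.8
position: [0.4442, 0.0113, 0.1577]
tool_rot: [3.141, -0.0, 1.549]
force: [0.5, 0.4, -0.2]
grip_width: 0.0855
finger_force: 0.0
[(array([0.4455, 0.0142, 0.0221]), 0.71)]
279 354 217 298 0.97
24.8 [0.4442 0.0113 0.1577] [ 3.1410e+00 -2.0000e-04  1.5485e+00] [-0.3   0.5   0.18  2.19 -0.19  0.47  0.01]
```

View pics/w9.png

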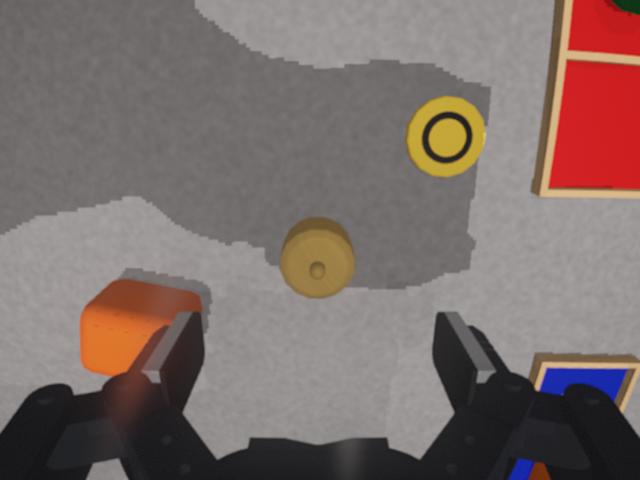

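Pot centred at (317,257). I'll grip it with the fingers part-closed to clear the big orange block.

```bash
python3 -m jog '[[[0,0,30,0,0,0,0.75],[0,0,30,0,0,0,0.75],[0,0,17.5,0,0,0,0.75],[0,0,0,0,0,0,0.6],[0,0,0,0,0,0,0]]]' 60; python3 -m jog '[[[0,0,0,0,0,0,0],[0,0,0,0,0,0,0],[0,0,0,0,0,0,0],[0,0,0,0,0,0,0]]]'; python3 -m jog '[[[0,0,0,0,0,0,0],[0,0,-10,0,0,0,0],[0,0,-35,0,0,0,0],[0,0,-35,0,0,0,0],[0,0,0,0,0,0,0]]]'
```

```text
clock: 25.45
position: [0.4444, 0.012, 0.08]
tool_rot: [-3.141, 0.0, 1.55]
force: [-3.7, 0.7, 22.3]
grip_width: 0.0384
finger_force: 38.2
clock: 25.85
position: [0.4443, 0.0118, 0.0803]
tool_rot: [3.141, -0.0, 1.55]
force: [-0.1, -0.3, -1.5]
grip_width: 0.0377
finger_force: 60.1
clock: 26.35
position: [0.4454, 0.0117, 0.1637]
tool_rot: [3.137, -0.001, 1.549]
force: [-0.0, 0.7, -2.5]
grip_width: 0.0374
finger_force: 60.8
```

```bash
python3 -m jog '[[[14,33,0,0,0,0,0],[14,33,0,0,0,0,0],[14,33,0,0,0,0,0],[15,33,0,0,0,0,0],[15,33,0,0,0,0,0]]]' >/dev/null; python3 -m jog '[[[0,1,0,0,0,0,0],[0,0,0,0,0,0,0],[0,0,0,0,0,0,0]]]'; python3 -m jog '[[[0,0,30,0,0,0,0],[0,0,30,0,0,0,0],[0,0,10,0,0,0,0],[0,0,4,0,0,0,0],[0,0,0,0,0,0,0]]]'; python3 -m jog '[[[0,0,1,0,0,0,0],[0,0,0,0,0,0,0]]]'; python3 -m jog '[[[0,0,1,0,0,0,0],[0,0,0,0,0,0,0]]]'
```

```text
clock: 27.15
position: [0.6108, 0.0796, 0.1598]
tool_rot: [-3.141, 0.0, 1.549]
force: [-0.6, 0.1, -1.2]
grip_width: 0.0379
finger_force: 60.8
clock: 27.65
position: [0.6117, 0.0799, 0.0865]
tool_rot: [3.141, 0.0, 1.549]
force: [1.1, -0.4, -1.4]
grip_width: 0.0375
finger_force: 60.8
clock: 27.85
position: [0.612, 0.0802, 0.0859]
tool_rot: [3.14, -0.0, 1.55]
force: [-0.1, 0.3, -0.3]
grip_width: 0.0378
finger_force: 60.8
clock: 28.05
position: [0.6117, 0.0802, 0.0842]
tool_rot: [3.141, -0.0, 1.55]
force: [-0.5, 0.4, -0.8]
grip_width: 0.0376
finger_force: 60.8
```

```bash
python3 -m jog '[[[0,0,1,0,0,0,0],[0,0,0,0,0,0,0]]]';  python3 -m jog '[[[0,0,0.5,0,0,0,0],[0,0,0,0,0,0,0]]]'
```

```text
clock: 28.25
position: [0.6117, 0.0802, 0.0833]
tool_rot: [3.141, -0.0, 1.55]
force: [-1.0, -0.3, 7.4]
grip_width: 0.0376
finger_force: 61.5
clock: 28.45
position: [0.6118, 0.0802, 0.0832]
tool_rot: [3.141, -0.0, 1.55]
force: [-4.8, -0.7, 15.5]
grip_width: 0.0379
finger_force: 62.7
```

The pot is on the lining. I'll release, retreat high and back, then check.

```bash
python3 -m jog '[[[0,0,-0.5,0,0,0,0.55],[0,0,0,0,0,0,0.55],[0,0,0,0,0,0,0.55],[0,0,-20,0,0,0,0.6],[0,0,-30,0,0,0,0.8]]]'; python3 -m jog '[[[0,0,-35,0,0,0,1],[0,-30,-40,0,0,0,1],[0,-40,-40,0,0,0,1],[0,-40,-20,0,0,0,1],[0,0,0,0,0,0,1]]]'
python3 - <<'E'
from h import *
P={}
for n in ['scene','side']:
    f=bot.grab_frame(n); cv2.imwrite(f'pics/{n}9.png',f['img'][:,:,::-1])
    for q in ['quartz_mid','orangestone_mid','greenstone_mid','bottle_mid','pot_mid','badge','amethyst','dish']:
        print(n,q,[(np.round(d['xyz'],3).tolist(),round(d['conf'],2)) for d in bot.spot_point(q,f)])
s=bot.observe();print(s['clock'],s['position'].round(3),s['force'])
E
```

```text
clock: 28.95
position: [0.6107, 0.08, 0.132]
tool_rot: [-3.139, 0.001, 1.55]
force: [0.7, 0.4, -0.1]
grip_width: 0.064
finger_force: 0.0
clock: 29.45
position: [0.5035, 0.0825, 0.2659]
tool_rot: [3.14, -0.002, 1.55]
force: [1.6, 1.4, 0.0]
grip_width: 0.0851
finger_force: 0.0
scene quartz_mid [([0.627, -0.115, 0.032], 0.68), ([0.613, 0.229, 0.026], 0.68)]
scene orangestone_mid [([0.62, -0.189, 0.022], 0.75), ([0.344, -0.028, 0.026], 0.75), ([0.347, -0.209, 0.028], 0.71)]
scene greenstone_mid [([0.612, 0.156, 0.021], 0.87)]
scene bottle_mid [([0.611, 0.231, 0.026], 0.94)]
scene pot_mid [([0.613, 0.08, 0.021], 0.73)]
scene badge [([0.514, 0.07, -0.004], 0.67), ([0.62, -0.151, -0.004], 0.53)]
scene amethyst [([0.516, -0.201, -0.001], 0.7)]
scene dish [([0.517, 0.186, 0.001], 0.72)]
side quartz_mid [([0.625, -0.113, 0.032], 0.88), ([0.609, 0.149, 0.003], 0.68)]
side orangestone_mid [([0.623, -0.19, 0.018], 0.87), ([0.344, -0.031, 0.027], 0.8), ([0.343, -0.213, 0.024], 0.7)]
side greenstone_mid [([0.61, 0.155, 0.025], 0.77), ([0.516, -0.2, -0.004], 0.41)]
side bottle_mid [([0.618, 0.229, 0.031], 0.97)]
side pot_mid [([0.61, 0.079, 0.02], 0.66), ([0.622, -0.148, -0.004], 0.31)]
side badge [([0.514, 0.07, -0.002], 0.71)]
side amethyst [([0.516, -0.198, -0.006], 0.56)]
side dish [([0.519, 0.185, -0.0], 0.61)]
30.35 [0.506 0.082 0.263] [-0.42203542  0.20064786 -0.63917371]
```

View pics/side9.png

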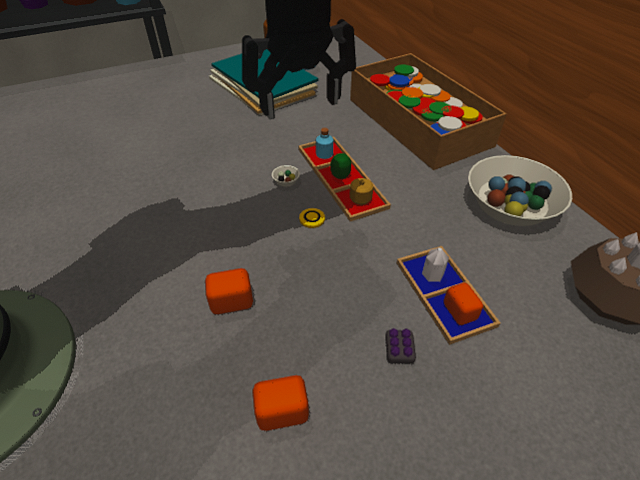

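All five things stand upright, one per compartment: bottle (325,145), green stone (341,166), pot (361,190), quartz (435,265) and orange stone (463,303). The badge, amethyst and dish have not moved, and the gripper is clear.

```bash
python3 -c "
from workcell import bot
print(bot.job_done())"
```

```text
the job is handed in; nothing more can be done
None
```

I set all five things upright in their compartments and handed the job in at about 30 s; the last pictures show the badge, amethyst and dish unmoved, but no verdict came back.

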